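Clear the drain pot, fit its bayonet cap and hold it at the purge mark

TASK

Take the spanner off the mouth of the blue air-line drain pot and lay it flat in the grey tool tray, parallel to the screwdriver and with its open jaw at the same end as the screwdriver's blade. Then fit the orange-handled bayonet cap fully home in the pot and twist it clockwise (seen from above) half-way, until its handle points at the yellow purge marks, without going on into the lock at the red marks. Finish while still gripping the cap there, because a spring turns it back if it is let go, and leave the other things on the bench where they are.

Things in the scene. Friction and masses are not known exactly. Their poses are not given: they have to be found in the camera images.
- pot: Blue round drain pot bolted to the bench. Origin: centre of its underside; z up. Foot 110 x 110 x 10 mm, body diameter 92, flat rim top at z = 60. Marks on the rim, each twice on opposite sides: white at +x and -x (the slots), yellow (half-way) 50 degrees clockwise from them seen from above, red (lock) 100 degrees clockwise. A brass fitting sticks out low at +x.
- pot_mouth (a point): Centre of the pot's mouth, level with the rim top; axes as the pot's. Round hole, diameter 51 mm (2.5 mm play round the plug). Its lip is 10 mm thick, cut at +x and -x by slots about 15 mm wide, out to 33 mm from the axis: the cap's pins go down through them, then turn clockwise under the lip. Anticlockwise is blocked.
- cap: Loose bayonet cap, about 0.15 kg, 64 mm tall, standing on its plug. Origin: centre of the plug's underside; z up. Plug diameter 46, 30 tall, foot tapered. Two pins, 9 mm round, along +x and -x to 30 mm from the axis, centred at z = 13.5. Black disc, diameter 76, z = 30 to 38. Fully home the disc rests on the rim: origin on the pot's axis, 30 mm above the pot's origin.
- cap_grip (a point): Centre of the cap's orange grip bar, 51 mm above the cap's origin; axes as the cap's. The bar is 56 mm long along x (in line with the pins), 16 mm thick along y, 26 mm tall, standing on the disc. Half a turn about z gives the same cap. It goes in with the cap's x along the pot's x, within about 4 degrees.
- purge_ring (a joint): Ring in the pot that the pins push round, rad, 0 at rest, grows clockwise seen from above. The pins meet it after about 0.09 of cap turn, so it reads the cap's turn less 0.09: about 0.78 when the handle points at the yellow marks. A spring turns it back (0.05 N m at 0, 0.13 at 0.78). From about 0.9 the pins meet the lock's sprung balls, clicking over at about 1.2.
- spanner: Loose steel combination spanner, about 0.12 kg, 214 mm long along its y, 8 mm thick, lying flat across the pot's mouth on the rim. Origin: mid-length, on the underside; z up. Shank 12 mm wide from y = -66 to +67 mm; open jaw (33 mm wide) at +y, ring (28 mm wide) at -y. It balances near its origin.
- spanner_jaw (a point): Point in the spanner's open-jaw end, at y = +95 mm of the spanner.
- tray: Grey shallow tool tray with dark floor, fixed to the bench, 260 mm long along its x, 150 mm wide along its y, walls 5 mm thick and 14 mm tall, inner floor 5 mm above the origin. Origin: centre of its underside; z up. The screwdriver lies along its +y side; the -y side is free for the spanner.
- screwdriver: Loose slotted screwdriver, 220 x 26 x 25 mm, lying in the tray about 45 mm to the tray's +y, blade toward the tray's +x. Origin: mid-length, underside; its x runs from blade (-x) to the orange handle (+x). Bystander.
- gauge_block: Loose steel setting block 30 x 50 x 20 mm. Origin: centre of underside. Bystander.
- tape_measure: Loose yellow tape measure 72 x 86 x 34 mm. Origin: centre of underside. Bystander.
- air_coupling: Loose brass air coupling, 24 mm in diameter, standing 58 mm tall. Origin: centre of underside. Bystander.
- marker: Loose felt marker, black with yellow cap, 18 x 123 x 20 mm, long along its y. Origin: centre of underside. Bystander.
- dust_brush: Loose dust brush with wooden handle, 49 x 200 x 20 mm, long along its y. Origin: centre of underside. Bystander.
There are look-alikes about, which are no part of the job. There is more than one size of the cap; the job needs the larger.

How it is judged:
On the way, in this order (a step that is already met when the one before it is completed fails the run):
1. the spanner lies flat in the tray, lengthwise, open jaw at the blade end, let go (x of spanner in the frame of tray between -0.03 and 0.03 m and y of spanner in the frame of tray between -0.065 and 0.05 m and z of spanner in the frame of tray below 0.01 m and angle between spanner's own z axis and vertical below 0.08 rad and angle between the y axis of spanner and the x axis of tray, either way round below 0.2 rad and x of spanner_jaw in the frame of tray above 0.05 m and contact force between the fingers and spanner below 0.1 N and linear speed of spanner below 0.02 m/s), for 0.2 s.
2. the cap is fully home in the pot's mouth, pins below the lip, not yet turned to the purge mark (horizontal distance between cap and pot below 0.004 m and z of cap in the frame of pot between 0.024 and 0.033 m and angle between cap's own z axis and vertical below 0.08 rad and value of joint purge_ring below 0.5 rad), for 0.1 s.
3. the cap is gripped and turned half-way, to the purge mark (horizontal distance between cap and pot below 0.004 m and z of cap in the frame of pot between 0.024 and 0.033 m and angle between cap's own z axis and vertical below 0.08 rad and value of joint purge_ring between 0.63 and 0.97 rad and contact force between the fingers and cap above 3 N), for 0.3 s.
At the end, for the whole second after the job is handed in: Cap fully home (within 4 mm of the axis, 3 mm in height, 0.08 rad of level), gripped (over 3 N), ring at 0.80 +- 0.17 rad (yellow marks); spanner let go, flat in the tray, within 11 degrees of lengthwise, jaw at the blade's end, its middle within 30 mm of the tray's (all of step 3 and x of spanner in the frame of tray between -0.03 and 0.03 m and y of spanner in the frame of tray between -0.065 and 0.05 m and z of spanner in the frame of tray below 0.01 m and angle between spanner's own z axis and vertical below 0.08 rad and angle between the y axis of spanner and the x axis of tray, either way round below 0.2 rad and x of spanner_jaw in the frame of tray above 0.05 m and contact force between the fingers and spanner below 0.1 N); the arm keeps its last pose, push and grip.
It fails at once if the cap was turned on into the lock (value of joint purge_ring above 1.25 rad).
It fails at once if the spanner was dropped instead of laid down (linear speed of spanner above 0.7 m/s and contact force between the fingers and spanner below 0.1 N).
It fails at once if another thing on the bench was pushed from its place or knocked over (distance of any of gauge_block, tape_measure, air_coupling, marker, dust_brush, screwdriver from where it was at the start of the episode above 0.03 m or angle between air_coupling's own z axis and vertical above 0.5 rad).
It also fails if it takes over 56 s, if anything falls off the work surface, if the arm or the gripper's body presses on something with over 40 N, if the wrist force passes 120 N, or if a joint passes its speed limit or range.

ROBOT

A 6-joint arm with a two-finger parallel gripper is mounted at the origin on a cart in front of the work surface, level with it; the furniture and walls round the work are solid. World frame = base frame: x ahead of the robot, y to its left, z up, the work surface at z = 0. Lengths are in m, angles in rad, forces in N, time in s.
With the tool pointing down it reaches from about 0.3 to 0.775 m from the base axis. Payload 14.6 kg.
Tool frame: the origin (TCP) lies on the centre line of the jaws, within the pads' length; the fingertips stand ctrl.tcp_to_tips ahead of it and the grasp point (between the pads) lies 2 mm behind it (ctrl.tcp_to_tips is the distance from the TCP to the fingertips, in m); z points along the fingers, y is the line along which they close (so a half turn about z gives the same grasp; the last joint's range is limited). The gripper opens to 94 mm and grips with 3 to 60 N. Pads are 16 mm wide; open, the fingers measure 119 mm over their backs; the gripper's body (75 mm by 177 mm) begins 78 mm behind the grasp point.
Start: joints at [-1.176, 0.3, 1.521, -0, 1.321, -0.067], TCP at [0.245, -0.492, 0.222] pointing down, gripper open.
Joint ranges: [-3.03, 3.03], [-0.79, 2.21], [0.23, 2.52], [-1.04, 4.18], [0, 3.07], [-2.55, 2.55]. Speed limits (rad/s): [2.22, 2.22, 2.57, 3.14, 3.14, 3.14].

INTERFACE

Orientations are given as [roll, pitch, yaw] about the fixed x, y, z axes, in that order (R = Rz(yaw) Ry(pitch) Rx(roll)).
In Python, from station import telemetry, viewer, hand_in, ctrl gives the robot as it stands.
- The arm moves only by the tool step_arm, never from a script. Its argument "plan" is a list of rows, each an object of numbers: "dx", "dy", "dz": the shift along the tool's x, y, z scaled (see below); "rx", "ry", "rz": the turn, a rotation vector about the tool's x, y, z scaled (see below); "claw": the closure, from 0 (fully open) to 1 (shut). In form: [{"dx": .., "dy": .., "dz": .., "rx": .., "ry": .., "rz": .., "claw": ..}, ...]. A call has 1 to 10 rows; each row shifts and turns the commanded pose from where the row before left it, along the tool's axes as they then stand; what a row does not reach is not made up. The controller multiplies each number of a shift by 0.1 m and each number of a turn by 90 degrees. A row lasts 1/10 s, in which the tool goes at most 50 mm and 8.59 degrees, less where a joint would pass 70% of its speed; a pose out of reach is approached as far as the arm can. A call with a number of a shift or a turn outside -1 to 1 is refused whole. A call with a gripper value outside its range is refused whole. The fingers move at their own pace and stop on an object; "grip_force" is the grip in N (left out, the last holds). Time passes only in rows, so rows that do not move let the fingers close. It gives the time, the measured TCP pose, the force, the opening and the grip force at its end, in the units of the state.
- telemetry.get_obs(): the state, without advancing time (a new reading comes with each control period).
- viewer.camera(name): name is "scene" or "top"; returns a dict with "img" (480x640x3 uint8, red, green, blue), "z_map" (480x640 float32, m along the optical axis (not along the pixel's ray), 0 where there is no reading), "fx", "fy", "cx", "cy" (pixels), "R" (3x3) and "t" (3): a world point X has camera coordinates R X + t. Camera axes: x right, y down, z forward; pixel columns grow to the right and rows downward; lengths in m; the calibration is good to about 2 mm. A picture is of the moment at which its call begins.
- hand_in(): hands the job in; it is judged then, once.
Trained networks look in a picture, given as the dict that the camera call returned (one of the last four; its "shot" number tells which), for a name from the list of things; names that differ only in an ending like _2 or _b are one class to them, and where a whole thing is asked for, a point or a joint stands for the part that bears it (a point fixed in the world has none). Each returns a list of dicts, best first, with "score" (0 to 1); they miss things now and then, are a little off and sometimes report something else, mostly with a low value. They report only what shows in the picture. A call takes as long as a camera call. They do not tell look-alikes from the thing itself.
- viewer.recognise(target, picture): "rect" ([left, top, right, bottom] in pixels, round what is visible of it).
The state is a dict: "time_s": time; "qpos": joint angles; "joint_vel": joint speeds; "tau": joint torques, N m; "ee_pos": TCP position; "eef_rot": TCP orientation; "force": force on the tool from outside, world axes, zero at the start; "moment": the same for the moment, N m; "grip_width": finger opening in m; "grip_force": force on a finger pad.
Only numpy, scipy, OpenCV 4.12 (cv2) and the standard library are available. Lean on these libraries where they do the work, as an engineer would, in place of code of your own. Each camera call takes 0.05 s, during which the arm holds its last target. There are 200 camera calls.

## Working session

There is one attempt and no reset: what is moved stays moved. The work goes in short steps, Python scripts to look and compute and a tool call to move; the robot and the scene stay as the last step left them, time stands still between calls to the robot, and variables do not carry over. Pictures are saved under pics/ and viewed, at most 10 in all, crops included, and the job is handed in when it is done.

Besides the shell and the picture viewer there is one more tool, called after ">>>" by a JSON object that holds its "name" and its "arguments". step_arm: Moves the arm, as the interface text tells. Shifts and turns lie within -1 to 1; 1 stands for 0.1 m of shift or 90 degrees of turn. Its arguments: {"type":"object","properties":{"plan":{"type":"array"},"grip_force":{"type":"number"}},"required":["plan"]}

```bash
mkdir -p pics; cat > h.py <<'E'
import numpy as np, cv2
from station import telemetry, viewer, hand_in, ctrl
def world(c):
    z=c["z_map"]; v,u=np.mgrid[0:480,0:640]
    P=np.stack([(u-c["cx"])/c["fx"]*z,(v-c["cy"])/c["fy"]*z,z],-1)
    return (P-np.array(c["t"]))@np.array(c["R"])
E
python3 - <<'E'
from h import *
print(ctrl.tcp_to_tips, telemetry.get_obs())
for n in ("top","scene"):
    c=viewer.camera(n); W=world(c); cv2.imwrite(f"pics/{n}0.png",c["img"][:,:,::-1]); np.savez(f"{n}0.npz",W=W,img=c["img"])
    for k in ("pot","cap","spanner","tray","screwdriver","air_coupling"):
        for d in viewer.recognise(k,c)[:3]:
            l,t,r,b=map(int,d["rect"]); p=W[(t+b)//2,(l+r)//2]
            print(n,k,round(d["score"],2),(l,t,r,b),p.round(3))
E
```

```text
0.017 {'time_s': 0.0, 'qpos': array([-1.17564095e+00,  3.00451299e-01,  1.52158283e+00, -1.04881481e-05,
        1.32073007e+00, -6.65523378e-02]), 'joint_vel': array([ 0.00056637,  0.00168052,  0.00084991, -0.0007352 ,  0.0011879 ,
        0.00121496]), 'tau': array([-3.78014665e-04, -5.31809378e+01, -3.52739060e+01,  7.07588461e-02,
        2.43675703e-02, -5.70044585e-05]), 'ee_pos': array([ 0.24493402, -0.49216886,  0.22189645]), 'eef_rot': array([-3.14042302e+00, -6.77754842e-05,  4.61710279e-01]), 'force': array([ 0.45679402,  0.37084093, -0.43801746]), 'moment': array([ 0.01578854, -0.00768796, -0.03226466]), 'grip_force': 0.0, 'grip_width': 0.09415719515320185}
top pot 0.78 (248, 212, 302, 269) [0.51  0.133 0.069]
top cap 0.76 (468, 295, 487, 319) [ 0.374 -0.295  0.044]
top cap 0.68 (462, 238, 498, 267) [ 0.49  -0.297  0.059]
top spanner 0.92 (260, 195, 288, 295) [0.499 0.135 0.069]
top tray 0.61 (143, 182, 227, 309) [0.499 0.335 0.007]
top screwdriver 0.96 (156, 198, 176, 295) [0.496 0.374 0.017]
top air_coupling 0.51 (452, 207, 464, 217) [ 0.575 -0.254  0.045]
scene pot 0.73 (319, 204, 366, 253) [0.528 0.104 0.061]
scene cap 0.55 (183, 273, 210, 303) [ 0.496 -0.307  0.053]
scene cap 0.51 (168, 253, 188, 268) [ 0.376 -0.314  0.03 ]
scene spanner 0.81 (321, 192, 378, 244) [0.511 0.138 0.065]
scene tray 0.84 (354, 166, 449, 242) [0.506 0.329 0.003]
scene screwdriver 0.61 (383, 173, 411, 191) [0.442 0.359 0.023]
```

View pics/top0.png

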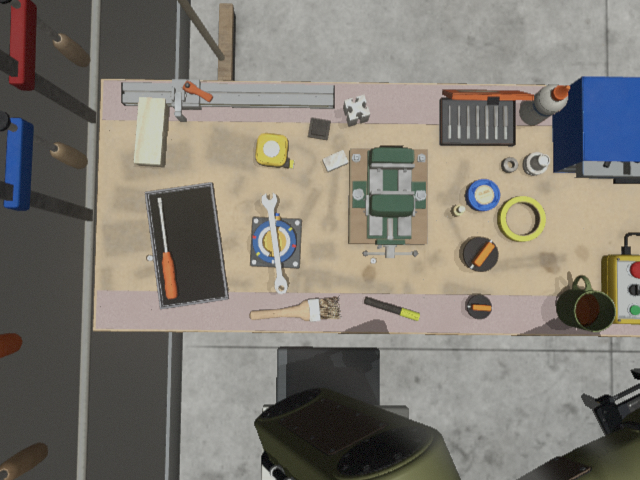

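View pics/scene0.png

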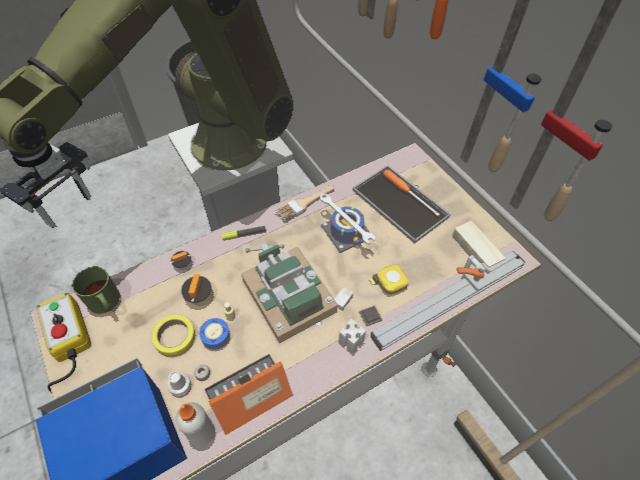

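The top view has +x up and +y left: spanner across the pot at (272,242), tray at (187,245), large cap at (480,253), small look-alike cap at (478,307). I'll measure them and take an enlarged crop.

```bash
python3 - <<'E'
from h import *
d=np.load("top0.npz"); W=d["W"]; img=d["img"]
hsv=cv2.cvtColor(img,cv2.COLOR_RGB2HSV)
def box(l,t,r,b):
    m=np.zeros((480,640),bool); m[t:b,l:r]=1; return m
def rect(P,name):
    (c,s,a)=cv2.minAreaRect((P[:,:2]*1000).astype(np.float32))
    q=P[:,:2]-P[:,:2].mean(0); w,v=np.linalg.eigh(q.T@q); e=v[:,1]
    print(name,len(P),"centre",np.round(c,1),"size",np.round(s,1),"a",round(a,1),"pca yaw",round(np.degrees(np.arctan2(e[1],e[0])),1),"mean",P.mean(0).round(4))
sat=hsv[...,1]; H=hsv[...,0]; V=hsv[...,2]
sp=box(255,185,295,300)&(sat<60)&(V>120)&(W[...,2]>.058)&(W[...,2]<.085); rect(W[sp],"spanner")
# width along spanner
P=W[sp]; (c,s,a)=cv2.minAreaRect((P[:,:2]*1000).astype(np.float32))
q=P[:,:2]-P[:,:2].mean(0); e=np.linalg.eigh(q.T@q)[1][:,1]; e*=np.sign(e[0]); n=np.array([-e[1],e[0]])
q=P[:,:2]-np.array(c)/1000
for lo in np.arange(-.115,.115,.01):
    m=(q@e>=lo)&(q@e<lo+.01)
    if m.sum(): print(round(lo+.005,3),m.sum(),((q@n)[m].min()*1000).round(),((q@n)[m].max()*1000).round())
og=(H<18)&(sat>150)&(V>120)
rect(W[box(455,230,505,275)&og&(W[...,2]>.045)],"bar")
disc=box(455,230,505,275)&(W[...,2]>.03)&(W[...,2]<.075); rect(W[disc],"cap disc")
rect(W[box(460,290,495,322)&(W[...,2]>.015)],"small")
fl=box(143,180,230,310)&(V<70)&(W[...,2]<.012); rect(W[fl],"trayfloor")
wl=box(140,176,234,314)&(W[...,2]>.009)&(W[...,2]<.02); rect(W[wl],"traywall")
blue=box(245,205,305,275)&(H>95)&(H<125)&(sat>120)&(W[...,2]>.05); rect(W[blue],"rim blue")
foot=box(240,205,310,280)&(W[...,2]>.006)&(W[...,2]<.02); rect(W[foot],"foot")
body=box(245,205,305,280)&(W[...,2]>.052)&(W[...,2]<.064); rect(W[body],"rim z")
cs=[cv2.resize(img[185:305,240:320,::-1],None,fx=5,fy=5,interpolation=cv2.INTER_CUBIC),cv2.resize(img[225:325,455:505,::-1],(300,600),interpolation=cv2.INTER_CUBIC)]
cv2.imwrite("pics/crop0.png",np.hstack(cs))
E
```

```text
spanner 956 centre [504.2 138.4] size [ 68.2 208.8] a 88.3 pca yaw -171.2 mean [0.5072 0.1351 0.0653]
-0.11 7 -11.0 3.0
-0.1 36 -17.0 8.0
-0.09 45 -17.0 8.0
-0.08 54 -17.0 8.0
-0.07 28 -12.0 3.0
-0.06 28 -10.0 1.0
-0.05 25 -9.0 0.0
-0.04 33 -10.0 7.0
-0.03 35 -16.0 16.0
-0.02 69 -28.0 38.0
-0.01 66 -33.0 28.0
-0.0 57 -35.0 31.0
0.01 62 -35.0 30.0
0.02 65 -35.0 27.0
0.03 64 -27.0 22.0
0.04 34 -13.0 5.0
0.05 33 -15.0 1.0
0.06 29 -11.0 2.0
0.07 32 -13.0 4.0
0.08 59 -19.0 9.0
0.09 63 -20.0 11.0
0.1 32 -19.0 9.0
bar 144 centre [ 486.8 -305.3] size [16.7 55.9] a 53.0 pca yaw 144.1 mean [ 0.4866 -0.3046  0.063 ]
cap disc 991 centre [ 486.6 -304.9] size [73.  76.6] a 0.0 pca yaw -144.9 mean [ 0.4868 -0.3025  0.0431]
small 487 centre [ 401.3 -140.5] size [386.7  51.5] a 80.5 pca yaw 76.4 mean [ 0.3757 -0.2968  0.0522]
trayfloor 5920 centre [498.3 333.9] size [243.9 137.8] a 9.2 pca yaw -167.9 mean [0.5024 0.3264 0.0052]
traywall 1419 centre [486.9 330. ] size [286.1 151.1] a 9.1 pca yaw -168.8 mean [0.5033 0.336  0.0129]
rim blue 380 centre [504.8 112.2] size [137.1  85.4] a 87.0 pca yaw 84.3 mean [0.5059 0.1356 0.0625]
foot 874 centre [507.7 130.3] size [121.8 149.1] a 87.8 pca yaw 123.0 mean [0.5049 0.1317 0.0104]
rim z 922 centre [504.9 134.1] size [138.3  92.7] a 36.8 pca yaw 92.2 mean [0.5079 0.1366 0.0595]
```

View pics/crop0.png

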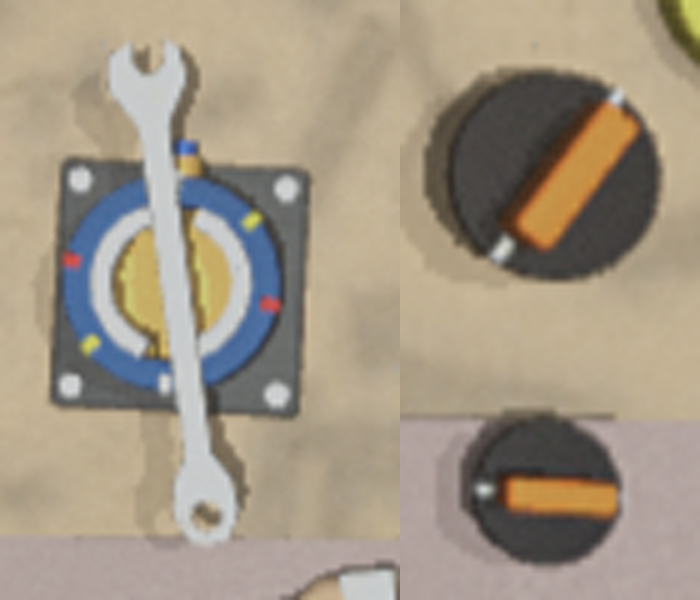

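The crop shows the spanner jaw at the far (+x) end, which already matches the screwdriver's blade end. The white slots are near ±x and the large cap's bar is at about -37°. Now moving toward the spanner.

>>> {"name": "step_arm", "arguments": {"plan": [{"rz": 0.065},{"rz": 0.065},{"rz": 0.066},{"dx": 0.22,"dy": -0.36,"claw": 0.57},{"dx": 0.22,"dy": -0.36,"claw": 0.57},{"dx": 0.22,"dy": -0.36,"claw": 0.57},{"dx": 0.22,"dy": -0.36,"claw": 0.57},{"dx": 0.22,"dy": -0.36,"claw": 0.57},{"dx": 0.22,"dy": -0.36,"claw": 0.57},{"dx": 0.22,"dy": -0.36,"claw": 0.57}], "grip_force": 25}}

```text
$.plan[0]: bad value
```

>>> {"name": "step_arm", "arguments": {"plan": [{"dx": 0.22,"dy": -0.36,"claw": 0.57},{"dx": 0.22,"dy": -0.36,"claw": 0.57},{"dx": 0.22,"dy": -0.36,"claw": 0.57},{"dx": 0.22,"dy": -0.36,"claw": 0.57},{"dx": 0.22,"dy": -0.36,"claw": 0.57},{"dx": 0.22,"dy": -0.36,"claw": 0.57},{"dx": 0.22,"dy": -0.36,"claw": 0.57},{"dx": 0.22,"dy": -0.36,"claw": 0.57},{"dx": 0.2,"dy": -0.36,"claw": 0.57},{"claw": 0.57}]}}

```text
$.plan[0]: bad value
```

```bash
cat >> h.py <<'E'
def rel(x,y,z,yaw_deg):
    """remaining move to a tool-down target: tool-frame dx,dy,dz in 0.1 m, rz in 90 deg (current yaw axes)"""
    o=telemetry.get_obs(); p=o["ee_pos"]; a=o["eef_rot"][2]; d=np.array([x,y,z])-p
    c,s=np.cos(a),np.sin(a); t=(a-np.radians(yaw_deg)+np.pi)%(2*np.pi)-np.pi
    print("t",round(o["time_s"],2),"pos",p.round(4),"rpy",o["eef_rot"].round(4),"w",round(o["grip_width"],4),"gf",round(float(o["grip_force"]),1),"F",o["force"].round(1),"M",o["moment"].round(2),"q6",round(o["qpos"][5],2))
    print("dx %.3f dy %.3f dz %.3f rz %.3f"%((d[0]*c+d[1]*s)*10,(d[0]*s-d[1]*c)*10,-d[2]*10,t/(np.pi/2)))
E
python3 -c "
from h import *
rel(.502,.1335,.0795,8.8)"
```

```text
t 0.7 pos [ 0.245  -0.4924  0.2225] rpy [-3.1416 -0.      0.4618] w 0.0939 gf 0.0 F [ 0.4 -0.1 -0.4] M [ 0.   -0.03 -0.02] q6 -0.07
dx 5.089 dy -4.458 dz 1.430 rz 0.196
```

>>> {"name": "step_arm", "arguments": {"plan": [{"dx": 0,"dy": 0,"dz": 0,"rx": 0,"ry": 0,"rz": 0.065,"claw": 0.57},{"dx": 0,"dy": 0,"dz": 0,"rx": 0,"ry": 0,"rz": 0.065,"claw": 0.57},{"dx": 0,"dy": 0,"dz": 0,"rx": 0,"ry": 0,"rz": 0.066,"claw": 0.57},{"dx": 0.22,"dy": -0.36,"dz": 0,"rx": 0,"ry": 0,"rz": 0,"claw": 0.57},{"dx": 0.22,"dy": -0.36,"dz": 0,"rx": 0,"ry": 0,"rz": 0,"claw": 0.57},{"dx": 0.22,"dy": -0.36,"dz": 0,"rx": 0,"ry": 0,"rz": 0,"claw": 0.57},{"dx": 0.22,"dy": -0.36,"dz": 0,"rx": 0,"ry": 0,"rz": 0,"claw": 0.57},{"dx": 0.22,"dy": -0.36,"dz": 0,"rx": 0,"ry": 0,"rz": 0,"claw": 0.57},{"dx": 0.22,"dy": -0.36,"dz": 0,"rx": 0,"ry": 0,"rz": 0,"claw": 0.57},{"dx": 0.22,"dy": -0.36,"dz": 0,"rx": 0,"ry": 0,"rz": 0,"claw": 0.57}], "grip_force": 25}}

```text
time_s: 1.7
ee_pos: [0.3589, -0.2182, 0.2226]
eef_rot: [3.141, -0.0, 0.154]
force: [0.3, -0.3, 0.4]
grip_width: 0.0408
grip_force: 0.0
```

>>> {"name": "step_arm", "arguments": {"plan": [{"dx": 0.22,"dy": -0.36,"dz": 0,"rx": 0,"ry": 0,"rz": 0,"claw": 0.57},{"dx": 0.22,"dy": -0.36,"dz": 0,"rx": 0,"ry": 0,"rz": 0,"claw": 0.57},{"dx": 0.22,"dy": -0.36,"dz": 0,"rx": 0,"ry": 0,"rz": 0,"claw": 0.57},{"dx": 0.22,"dy": -0.36,"dz": 0,"rx": 0,"ry": 0,"rz": 0,"claw": 0.57},{"dx": 0.22,"dy": -0.36,"dz": 0,"rx": 0,"ry": 0,"rz": 0,"claw": 0.57},{"dx": 0.22,"dy": -0.36,"dz": 0,"rx": 0,"ry": 0,"rz": 0,"claw": 0.57},{"dx": 0.22,"dy": -0.36,"dz": 0,"rx": 0,"ry": 0,"rz": 0,"claw": 0.57},{"dx": 0.22,"dy": -0.36,"dz": 0,"rx": 0,"ry": 0,"rz": 0,"claw": 0.57},{"dx": 0.2,"dy": -0.36,"dz": 0,"rx": 0,"ry": 0,"rz": 0,"claw": 0.57},{"dx": 0,"dy": 0,"dz": 0,"rx": 0,"ry": 0,"rz": 0,"claw": 0.57}]}}

```text
time_s: 2.7
ee_pos: [0.5032, 0.1339, 0.2221]
eef_rot: [-3.141, 0.0, 0.157]
force: [-0.1, 0.0, -0.6]
grip_width: 0.0405
grip_force: 0.0
```

```bash
python3 -c "
from h import *
rel(.502,.1335,.0795,8.8)"
```

```text
t 2.7 pos [0.5032 0.1339 0.2221] rpy [-3.1411e+00  2.0000e-04  1.5750e-01] w 0.0405 gf 0.0 F [-0.1  0.  -0.6] M [-0.01  0.   -0.02] q6 1.6
dx -0.013 dy 0.002 dz 1.426 rz 0.002
```

>>> {"name": "step_arm", "arguments": {"plan": [{"dx": 0,"dy": 0,"dz": 0.4,"rx": 0,"ry": 0,"rz": 0,"claw": 0.57},{"dx": 0,"dy": 0,"dz": 0.4,"rx": 0,"ry": 0,"rz": 0,"claw": 0.57},{"dx": 0,"dy": 0,"dz": 0.3,"rx": 0,"ry": 0,"rz": 0,"claw": 0.57},{"dx": 0,"dy": 0,"dz": 0.2,"rx": 0,"ry": 0,"rz": 0,"claw": 0.57},{"dx": 0,"dy": 0,"dz": 0.12,"rx": 0,"ry": 0,"rz": 0,"claw": 0.57},{"dx": 0,"dy": 0,"dz": 0,"rx": 0,"ry": 0,"rz": 0,"claw": 0.57},{"dx": 0,"dy": 0,"dz": 0,"rx": 0,"ry": 0,"rz": 0,"claw": 1},{"dx": 0,"dy": 0,"dz": 0,"rx": 0,"ry": 0,"rz": 0,"claw": 1},{"dx": 0,"dy": 0,"dz": 0,"rx": 0,"ry": 0,"rz": 0,"claw": 1},{"dx": 0,"dy": 0,"dz": 0,"rx": 0,"ry": 0,"rz": 0,"claw": 1}]}}

```text
time_s: 3.7
ee_pos: [0.5029, 0.1306, 0.0811]
eef_rot: [-3.141, -0.001, 0.154]
force: [-0.3, 1.4, 0.9]
grip_width: 0.0117
grip_force: 0.6
```

>>> {"name": "step_arm", "arguments": {"plan": [{"dx": 0,"dy": 0,"dz": 0,"rx": 0,"ry": 0,"rz": 0,"claw": 1},{"dx": 0,"dy": 0,"dz": 0,"rx": 0,"ry": 0,"rz": 0,"claw": 1},{"dx": 0,"dy": 0,"dz": -0.05,"rx": 0,"ry": 0,"rz": 0,"claw": 1},{"dx": 0,"dy": 0,"dz": -0.1,"rx": 0,"ry": 0,"rz": 0,"claw": 1},{"dx": 0,"dy": 0,"dz": -0.2,"rx": 0,"ry": 0,"rz": 0,"claw": 1},{"dx": 0,"dy": 0,"dz": -0.2,"rx": 0,"ry": 0,"rz": 0,"claw": 1},{"dx": 0,"dy": 0,"dz": 0,"rx": 0,"ry": 0,"rz": 0,"claw": 1}]}}

```text
time_s: 4.4
ee_pos: [0.5037, 0.1307, 0.1382]
eef_rot: [-3.141, -0.004, 0.154]
force: [0.1, 0.6, -1.2]
grip_width: 0.0106
grip_force: 24.9
```

```bash
python3 - <<'E'
from h import *
a=np.radians(9); yy=-.03
rel(.4985-np.sin(a)*yy,.334+np.cos(a)*yy,.1345,9)
c=viewer.camera("top"); cv2.imwrite("pics/t1.png",cv2.resize(c["img"][170:320,130:330,::-1],None,fx=3,fy=3))
E
```

```text
t 4.4 pos [0.5037 0.1307 0.1382] rpy [-3.1415 -0.0044  0.1539] w 0.0106 gf 24.9 F [ 0.1  0.6 -1.2] M [0.05 0.04 0.06] q6 1.6
dx 0.261 dy -1.717 dz 0.037 rz -0.002
```

View pics/t1.png

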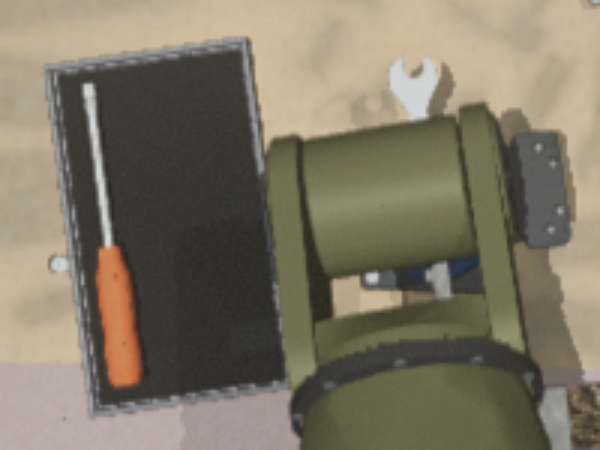

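The spanner is held with its jaw still at +x, and the tray is free on its right half. Carrying it over.

>>> {"name": "step_arm", "arguments": {"plan": [{"dx": 0.05,"dy": -0.2,"dz": 0,"rx": 0,"ry": 0,"rz": 0,"claw": 1},{"dx": 0.05,"dy": -0.34,"dz": 0,"rx": 0,"ry": 0,"rz": 0,"claw": 1},{"dx": 0.05,"dy": -0.34,"dz": 0,"rx": 0,"ry": 0,"rz": 0,"claw": 1},{"dx": 0.05,"dy": -0.34,"dz": 0,"rx": 0,"ry": 0,"rz": 0,"claw": 1},{"dx": 0.06,"dy": -0.3,"dz": 0,"rx": 0,"ry": 0,"rz": 0,"claw": 1},{"dx": 0,"dy": -0.2,"dz": 0.1,"rx": 0,"ry": 0,"rz": 0,"claw": 1},{"dx": 0,"dy": 0,"dz": 0.3,"rx": 0,"ry": 0,"rz": 0,"claw": 1},{"dx": 0,"dy": 0,"dz": 0.3,"rx": 0,"ry": 0,"rz": 0,"claw": 1},{"dx": 0,"dy": 0,"dz": 0.2,"rx": 0,"ry": 0,"rz": 0,"claw": 1},{"dx": 0,"dy": 0,"dz": 0,"rx": 0,"ry": 0,"rz": 0,"claw": 1}]}}

```text
time_s: 5.45
ee_pos: [0.5, 0.3034, 0.0416]
eef_rot: [3.139, 0.006, 0.154]
force: [-0.3, 0.2, -0.1]
grip_width: 0.0109
grip_force: 24.9
```

```bash
python3 - <<'E'
from h import *
a=np.radians(9); yy=-.03
rel(.4985-np.sin(a)*yy,.334+np.cos(a)*yy,.027,9)
E
```

```text
t 5.45 pos [0.5    0.3034 0.0416] rpy [3.1395 0.0062 0.154 ] w 0.0109 gf 24.9 F [-0.3  0.2 -0.1] M [-0.03  0.04  0.05] q6 1.9
dx 0.033 dy -0.004 dz 0.146 rz -0.002
```

>>> {"name": "step_arm", "arguments": {"plan": [{"dx": 0.03,"dy": 0,"dz": 0.07,"rx": 0,"ry": 0,"rz": 0,"claw": 1},{"dx": 0,"dy": 0,"dz": 0.04,"rx": 0,"ry": 0,"rz": 0,"claw": 1},{"dx": 0,"dy": 0,"dz": 0.04,"rx": 0,"ry": 0,"rz": 0,"claw": 1},{"dx": 0,"dy": 0,"dz": 0,"rx": 0,"ry": 0,"rz": 0,"claw": 1},{"dx": 0,"dy": 0,"dz": 0,"rx": 0,"ry": 0,"rz": 0,"claw": 1}]}}

```text
time_s: 5.95
ee_pos: [0.505, 0.3049, 0.0308]
eef_rot: [-3.141, -0.0, 0.154]
force: [-0.1, 0.9, -1.5]
grip_width: 0.0107
grip_force: 24.9
```

>>> {"name": "step_arm", "arguments": {"plan": [{"dx": 0,"dy": 0,"dz": 0,"rx": 0,"ry": 0,"rz": 0,"claw": 0.75},{"dx": 0,"dy": 0,"dz": 0,"rx": 0,"ry": 0,"rz": 0,"claw": 0.7},{"dx": 0,"dy": 0,"dz": 0,"rx": 0,"ry": 0,"rz": 0,"claw": 0.7},{"dx": 0,"dy": 0,"dz": -0.1,"rx": 0,"ry": 0,"rz": 0,"claw": 0.7},{"dx": 0,"dy": 0,"dz": -0.4,"rx": 0,"ry": 0,"rz": 0,"claw": 0.7},{"dx": 0,"dy": 0,"dz": -0.4,"rx": 0,"ry": 0,"rz": 0,"claw": 0.7},{"dx": 0,"dy": 0,"dz": -0.4,"rx": 0,"ry": 0,"rz": 0,"claw": 0.7},{"dx": 0,"dy": 0,"dz": -0.4,"rx": 0,"ry": 0,"rz": 0,"claw": 0.4}]}}

```text
time_s: 6.75
ee_pos: [0.5047, 0.3048, 0.2031]
eef_rot: [-3.141, -0.001, 0.154]
force: [1.0, 0.3, -0.1]
grip_width: 0.0333
grip_force: 0.0
```

```bash
python3 - <<'E'
from h import *
rel(.4868,-.305,.18,144)
E
```

```text
t 6.75 pos [0.5047 0.3048 0.2031] rpy [-3.1413e+00 -9.0000e-04  1.5400e-01] w 0.0333 gf 0.0 F [ 1.   0.3 -0.1] M [ 0.06 -0.03 -0.01] q6 1.9
dx -1.112 dy 5.998 dz 0.231 rz -1.502
```

>>> {"name": "step_arm", "arguments": {"plan": [{"dx": -0.08,"dy": 0.43,"dz": 0,"rx": 0,"ry": 0,"rz": 0,"claw": 0.2},{"dx": -0.08,"dy": 0.43,"dz": 0,"rx": 0,"ry": 0,"rz": 0,"claw": 0},{"dx": -0.08,"dy": 0.43,"dz": 0,"rx": 0,"ry": 0,"rz": 0,"claw": 0},{"dx": -0.08,"dy": 0.43,"dz": 0,"rx": 0,"ry": 0,"rz": 0,"claw": 0},{"dx": -0.08,"dy": 0.43,"dz": 0,"rx": 0,"ry": 0,"rz": 0,"claw": 0},{"dx": -0.08,"dy": 0.43,"dz": 0,"rx": 0,"ry": 0,"rz": 0,"claw": 0},{"dx": -0.08,"dy": 0.43,"dz": 0,"rx": 0,"ry": 0,"rz": 0,"claw": 0},{"dx": -0.08,"dy": 0.43,"dz": 0,"rx": 0,"ry": 0,"rz": 0,"claw": 0},{"dx": -0.08,"dy": 0.43,"dz": 0,"rx": 0,"ry": 0,"rz": 0,"claw": 0},{"dx": -0.08,"dy": 0.43,"dz": 0,"rx": 0,"ry": 0,"rz": 0,"claw": 0}]}}

```text
time_s: 7.75
ee_pos: [0.4914, -0.1341, 0.2015]
eef_rot: [3.141, -0.001, 0.154]
force: [0.3, 0.5, -0.2]
grip_width: 0.0941
grip_force: 0.0
```

>>> {"name": "step_arm", "arguments": {"plan": [{"dx": -0.08,"dy": 0.43,"dz": 0,"rx": 0,"ry": 0,"rz": 0,"claw": 0},{"dx": -0.08,"dy": 0.43,"dz": 0,"rx": 0,"ry": 0,"rz": 0,"claw": 0},{"dx": -0.08,"dy": 0.43,"dz": 0,"rx": 0,"ry": 0,"rz": 0,"claw": 0},{"dx": -0.07,"dy": 0.4,"dz": 0,"rx": 0,"ry": 0,"rz": 0,"claw": 0},{"dx": 0,"dy": 0,"dz": 0,"rx": 0,"ry": 0,"rz": -0.094,"claw": 0},{"dx": 0,"dy": 0,"dz": 0,"rx": 0,"ry": 0,"rz": -0.094,"claw": 0},{"dx": 0,"dy": 0,"dz": 0,"rx": 0,"ry": 0,"rz": -0.094,"claw": 0},{"dx": 0,"dy": 0,"dz": 0,"rx": 0,"ry": 0,"rz": -0.094,"claw": 0},{"dx": 0,"dy": 0,"dz": 0,"rx": 0,"ry": 0,"rz": -0.094,"claw": 0},{"dx": 0,"dy": 0,"dz": 0,"rx": 0,"ry": 0,"rz": -0.094,"claw": 0}]}}

```text
time_s: 8.75
ee_pos: [0.487, -0.3041, 0.2013]
eef_rot: [3.141, 0.0, 1.046]
force: [0.4, 0.1, 0.4]
grip_width: 0.0942
grip_force: 0.0
```

>>> {"name": "step_arm", "arguments": {"plan": [{"dx": 0,"dy": 0,"dz": 0,"rx": 0,"ry": 0,"rz": -0.094,"claw": 0},{"dx": 0,"dy": 0,"dz": 0,"rx": 0,"ry": 0,"rz": -0.094,"claw": 0},{"dx": 0,"dy": 0,"dz": 0,"rx": 0,"ry": 0,"rz": -0.094,"claw": 0},{"dx": 0,"dy": 0,"dz": 0,"rx": 0,"ry": 0,"rz": -0.094,"claw": 0},{"dx": 0,"dy": 0,"dz": 0,"rx": 0,"ry": 0,"rz": -0.094,"claw": 0},{"dx": 0,"dy": 0,"dz": 0,"rx": 0,"ry": 0,"rz": -0.094,"claw": 0},{"dx": 0,"dy": 0,"dz": 0,"rx": 0,"ry": 0,"rz": -0.094,"claw": 0},{"dx": 0,"dy": 0,"dz": 0,"rx": 0,"ry": 0,"rz": -0.094,"claw": 0},{"dx": 0,"dy": 0,"dz": 0,"rx": 0,"ry": 0,"rz": -0.094,"claw": 0},{"dx": 0,"dy": 0,"dz": 0,"rx": 0,"ry": 0,"rz": -0.094,"claw": 0}]}}

```text
time_s: 9.75
ee_pos: [0.487, -0.304, 0.2013]
eef_rot: [-3.142, 0.001, 2.523]
force: [-0.2, -0.5, 0.2]
grip_width: 0.0941
grip_force: 0.0
```

```bash
python3 - <<'E'
from h import *
rel(.4868,-.305,.065,144)
c=viewer.camera("top"); W=world(c); img=c["img"]; np.savez("top1.npz",W=W,img=img)
hsv=cv2.cvtColor(img,cv2.COLOR_RGB2HSV); H,S,V=[hsv[...,i] for i in range(3)]
v,u=np.mgrid[0:480,0:640]
R,t=np.array(c["R"]),np.array(c["t"])
def plane(uv,z):  # pixel -> world on plane z
    d=np.array([(uv[0]-c["cx"])/c["fx"],(uv[1]-c["cy"])/c["fy"],1])@R; o=-R.T@t
    return (o+d*(z-o[2])/d[2])
bx=(u>240)&(u<310)&(v>200)&(v<285)
# rim outer edge: pixels at rim height, convex hull circle
m=(bx&(W[...,2]>.052)&(W[...,2]<.068)).astype(np.uint8)
n,L,st,_=cv2.connectedComponentsWithStats(m); k=1+np.argmax(st[1:,4])
cn=cv2.findContours((L==k).astype(np.uint8),cv2.RETR_EXTERNAL,cv2.CHAIN_APPROX_NONE)[0][0]
e=cv2.fitEllipse(cv2.convexHull(cn)); pc=plane(e[0],.06); print("rim ellipse",e,"centre",pc.round(4))
for nm,mk in (("yellow",(H>24)&(H<35)&(S>150)&(V>150)),("red",((H<5)|(H>174))&(S>140)&(V>120)),("white",(S<60)&(V>160))):
    n,L,st,ct=cv2.connectedComponentsWithStats((mk&(L*0+bx>0)).astype(np.uint8))
    for i in range(1,n):
        p=plane(ct[i],.06); d=(p-pc)[:2]; r=np.hypot(*d)
        if st[i,4]>=3 and .03<r<.05: print(nm,st[i,4],ct[i].round(1),"r",r.round(4),"ang",np.degrees(np.arctan2(d[1],d[0])).round(1))
sp=(u>160)&(u<230)&(v>180)&(v<310)&(S<70)&(V>130)&(W[...,2]<.03)
n,L,st,ct=cv2.connectedComponentsWithStats(sp.astype(np.uint8))
for i in range(1,n):
    if st[i,4]>60: 
        P=W[L==i]; print("spanner?",st[i],P.mean(0).round(4),cv2.minAreaRect((P[:,:2]*1000).astype(np.float32)),np.percentile(P[:,2],[10,50,90]).round(4))
a=cv2.resize(img[170:320,130:320,::-1],None,fx=4,fy=4,interpolation=cv2.INTER_CUBIC); cv2.imwrite("pics/t2.png",a)
E
```

```text
t 9.75 pos [ 0.487  -0.304   0.2013] rpy [-3.1416e+00  7.0000e-04  2.5225e+00] w 0.0941 gf 0.0 F [-0.2 -0.5  0.2] M [ 0.07 -0.14  0.02] q6 -1.57
dx -0.004 dy -0.009 dz 1.363 rz 0.006
rim ellipse ((273.8058166503906, 240.885009765625), (43.15758514404297, 43.7462158203125), 60.95243835449219) centre [0.5081 0.1365 0.06  ]
red 4 [253.5 236.5] r 0.0437 ang 78.5
red 3 [294.  245.7] r 0.0436 ang -102.6
white 11 [274.6 220.3] r 0.0434 ang -1.4
white 11 [272.9 261.4] r 0.043 ang 178.4
spanner? [ 161  181   69  129 2123] [0.5143 0.2793 0.0026] ((500.427001953125, 314.76324462890625), (284.1568603515625, 151.7388458251953), 1.1057945489883423) [-0.0031  0.0006  0.0135]
spanner? [185 194  25  97 694] [0.5085 0.307  0.0118] ((505.1112060546875, 307.6024475097656), (211.99661254882812, 31.302751541137695), 8.31544303894043) [0.0083 0.0121 0.0153]
spanner? [161 200   7  53 115] [0.5315 0.3806 0.0184] ((539.1414794921875, 381.9320373535156), (114.38455963134766, 8.837936401367188), 6.374233722686768) [0.015  0.0184 0.0219]
```

View pics/t2.png

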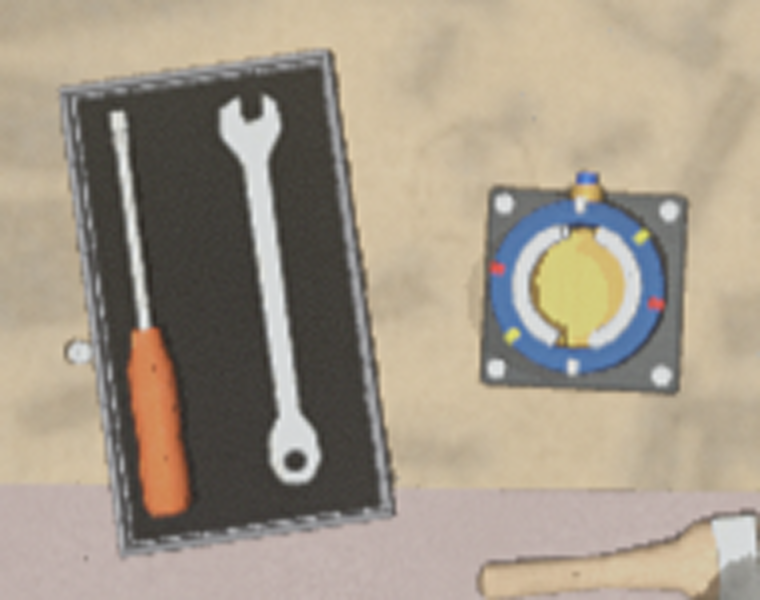

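The spanner lies correctly in the tray, parallel to the screwdriver with its jaw at the blade end (t2 px 250,110). The pot slots are visible at (580,205) and (573,367). Next, grasping the cap.

>>> {"name": "step_arm", "arguments": {"plan": [{"dx": 0,"dy": 0,"dz": 0.4,"rx": 0,"ry": 0,"rz": 0.006,"claw": 0},{"dx": 0,"dy": 0,"dz": 0.4,"rx": 0,"ry": 0,"rz": 0,"claw": 0},{"dx": 0,"dy": 0,"dz": 0.3,"rx": 0,"ry": 0,"rz": 0,"claw": 0},{"dx": 0,"dy": 0,"dz": 0.2,"rx": 0,"ry": 0,"rz": 0,"claw": 0},{"dx": 0,"dy": 0,"dz": 0.12,"rx": 0,"ry": 0,"rz": 0,"claw": 0},{"dx": 0,"dy": 0,"dz": 0,"rx": 0,"ry": 0,"rz": 0,"claw": 0.4},{"dx": 0,"dy": 0,"dz": 0,"rx": 0,"ry": 0,"rz": 0,"claw": 0.7},{"dx": 0,"dy": 0,"dz": 0,"rx": 0,"ry": 0,"rz": 0,"claw": 1},{"dx": 0,"dy": 0,"dz": 0,"rx": 0,"ry": 0,"rz": 0,"claw": 1},{"dx": 0,"dy": 0,"dz": 0,"rx": 0,"ry": 0,"rz": 0,"claw": 1}], "grip_force": 40}}

```text
time_s: 10.8
ee_pos: [0.4873, -0.3042, 0.0591]
eef_rot: [3.142, 0.001, 2.507]
force: [0.5, -0.7, 0.2]
grip_width: 0.0575
grip_force: 0.0
```

>>> {"name": "step_arm", "arguments": {"plan": [{"dx": 0,"dy": 0,"dz": 0,"rx": 0,"ry": 0,"rz": 0,"claw": 1},{"dx": 0,"dy": 0,"dz": 0,"rx": 0,"ry": 0,"rz": 0,"claw": 1},{"dx": 0,"dy": 0,"dz": -0.1,"rx": 0,"ry": 0,"rz": 0,"claw": 1},{"dx": 0,"dy": 0,"dz": -0.3,"rx": 0,"ry": 0,"rz": 0,"claw": 1},{"dx": 0,"dy": 0,"dz": -0.4,"rx": 0,"ry": 0,"rz": 0,"claw": 1},{"dx": 0,"dy": 0,"dz": -0.4,"rx": 0,"ry": 0,"rz": 0,"claw": 1},{"dx": 0,"dy": 0,"dz": -0.3,"rx": 0,"ry": 0,"rz": 0,"claw": 1},{"dx": 0,"dy": 0,"dz": 0,"rx": 0,"ry": 0,"rz": 0,"claw": 1}]}}

```text
time_s: 11.6
ee_pos: [0.4882, -0.3048, 0.2138]
eef_rot: [3.142, 0.008, 2.507]
force: [0.7, 0.1, -0.3]
grip_width: 0.0005
grip_force: 0.0
```

```bash
python3 - <<'E'
from h import *
rel(.508,.134,.2,178.2)
E
```

```text
t 11.6 pos [ 0.4882 -0.3048  0.2138] rpy [3.1415 0.0077 2.507 ] w 0.0005 gf 0.0 F [ 0.7  0.1 -0.3] M [ 0.02 -0.15  0.03] q6 -1.56
dx 2.442 dy 3.652 dz 0.138 rz -0.384
```

The fingers had not finished closing when I lifted. Checking the cap.

```bash
cat >> h.py <<'E'
def bar(c,lo=.045):
    W=world(c); hsv=cv2.cvtColor(c["img"],cv2.COLOR_RGB2HSV); v,u=np.mgrid[0:480,0:640]
    m=(hsv[...,0]<18)&(hsv[...,1]>150)&(hsv[...,2]>110)&(u>440)&(u<520)&(v>220)&(v<285)&(W[...,2]>lo)&(W[...,2]<.09)
    P=W[m]; print("bar",len(P),cv2.minAreaRect((P[:,:2]*1000).astype(np.float32)),np.median(P[:,2]))
E
python3 - <<'E'
from h import *
for n in ("top","scene"):
    c=viewer.camera(n)
    if n=="top": bar(c); a=c["img"][200:320,420:540,::-1]
    else: b=c["img"][220:340,120:240,::-1]
cv2.imwrite("pics/t3.png",cv2.resize(np.hstack([a,b]),(800,400),interpolation=cv2.INTER_CUBIC))
E
```

```text
bar 160 ((485.26025390625, -303.77801513671875), (16.628116607666016, 52.070404052734375), 51.611820220947266) 0.06295323838448873
```

View pics/t3.png

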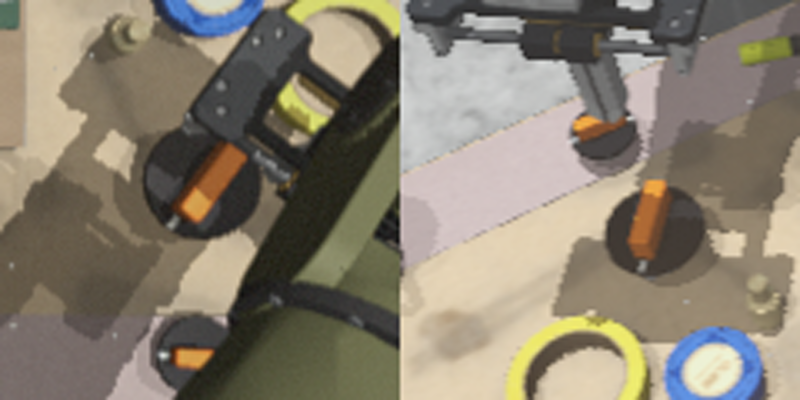

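The cap still stands where it was (t3 px 205,185), undisturbed. Retrying with more closing time.

>>> {"name": "step_arm", "arguments": {"plan": [{"dx": 0,"dy": 0,"dz": 0,"rx": 0,"ry": 0,"rz": 0,"claw": 0.4},{"dx": 0,"dy": 0,"dz": 0,"rx": 0,"ry": 0,"rz": 0,"claw": 0.4},{"dx": 0,"dy": 0,"dz": 0.2,"rx": 0,"ry": 0,"rz": 0,"claw": 0.4},{"dx": 0,"dy": 0,"dz": 0.3,"rx": 0,"ry": 0,"rz": 0,"claw": 0.4},{"dx": 0,"dy": 0,"dz": 0.3,"rx": 0,"ry": 0,"rz": 0,"claw": 0.4},{"dx": 0,"dy": 0,"dz": 0.3,"rx": 0,"ry": 0,"rz": 0,"claw": 0.4},{"dx": 0,"dy": 0,"dz": 0.2,"rx": 0,"ry": 0,"rz": 0,"claw": 0.4},{"dx": 0,"dy": 0,"dz": 0.14,"rx": 0,"ry": 0,"rz": 0,"claw": 0.4},{"dx": 0,"dy": 0,"dz": 0.05,"rx": 0,"ry": 0,"rz": 0,"claw": 0.4},{"dx": 0,"dy": 0,"dz": 0.0,"rx": 0,"ry": 0,"rz": 0,"claw": 0.4}], "grip_force": 40}}

```text
time_s: 12.7
ee_pos: [0.487, -0.304, 0.0592]
eef_rot: [3.142, -0.001, 2.507]
force: [0.5, -0.4, 0.3]
grip_width: 0.0566
grip_force: 0.0
```

>>> {"name": "step_arm", "arguments": {"plan": [{"dx": 0,"dy": 0,"dz": 0,"rx": 0,"ry": 0,"rz": 0,"claw": 1},{"dx": 0,"dy": 0,"dz": 0,"rx": 0,"ry": 0,"rz": 0,"claw": 1},{"dx": 0,"dy": 0,"dz": 0,"rx": 0,"ry": 0,"rz": 0,"claw": 1},{"dx": 0,"dy": 0,"dz": 0,"rx": 0,"ry": 0,"rz": 0,"claw": 1},{"dx": 0,"dy": 0,"dz": 0,"rx": 0,"ry": 0,"rz": 0,"claw": 1},{"dx": 0,"dy": 0,"dz": 0,"rx": 0,"ry": 0,"rz": 0,"claw": 1},{"dx": 0,"dy": 0,"dz": 0,"rx": 0,"ry": 0,"rz": 0,"claw": 1},{"dx": 0,"dy": 0,"dz": 0,"rx": 0,"ry": 0,"rz": 0,"claw": 1}]}}

```text
time_s: 13.5
ee_pos: [0.487, -0.304, 0.0594]
eef_rot: [-3.142, -0.0, 2.507]
force: [-0.9, -0.3, -0.2]
grip_width: 0.0157
grip_force: 40.0
```

Gripped (15.7 mm, 40 N). Lift, carry and turn to slot alignment.

>>> {"name": "step_arm", "arguments": {"plan": [{"dx": 0,"dy": 0,"dz": -0.1,"rx": 0,"ry": 0,"rz": 0,"claw": 1},{"dx": 0,"dy": 0,"dz": -0.3,"rx": 0,"ry": 0,"rz": 0,"claw": 1},{"dx": 0,"dy": 0,"dz": -0.4,"rx": 0,"ry": 0,"rz": 0,"claw": 1},{"dx": 0,"dy": 0,"dz": -0.4,"rx": 0,"ry": 0,"rz": 0,"claw": 1},{"dx": 0,"dy": 0,"dz": -0.3,"rx": 0,"ry": 0,"rz": 0,"claw": 1},{"dx": 0.11,"dy": 0.17,"dz": 0,"rx": 0,"ry": 0,"rz": 0,"claw": 1},{"dx": 0.22,"dy": 0.33,"dz": 0,"rx": 0,"ry": 0,"rz": 0,"claw": 1},{"dx": 0.22,"dy": 0.33,"dz": 0,"rx": 0,"ry": 0,"rz": 0,"claw": 1},{"dx": 0.22,"dy": 0.33,"dz": 0,"rx": 0,"ry": 0,"rz": 0,"claw": 1},{"dx": 0.22,"dy": 0.33,"dz": 0,"rx": 0,"ry": 0,"rz": 0,"claw": 1}]}}

```text
time_s: 14.5
ee_pos: [0.4954, -0.1238, 0.2102]
eef_rot: [3.141, 0.001, 2.507]
force: [0.4, -0.1, -2.4]
grip_width: 0.0156
grip_force: 40.0
```

>>> {"name": "step_arm", "arguments": {"plan": [{"dx": 0.22,"dy": 0.33,"dz": 0,"rx": 0,"ry": 0,"rz": 0,"claw": 1},{"dx": 0.22,"dy": 0.33,"dz": 0,"rx": 0,"ry": 0,"rz": 0,"claw": 1},{"dx": 0.22,"dy": 0.33,"dz": 0,"rx": 0,"ry": 0,"rz": 0,"claw": 1},{"dx": 0.22,"dy": 0.33,"dz": 0,"rx": 0,"ry": 0,"rz": 0,"claw": 1},{"dx": 0.22,"dy": 0.33,"dz": 0,"rx": 0,"ry": 0,"rz": 0,"claw": 1},{"dx": 0.22,"dy": 0.33,"dz": 0,"rx": 0,"ry": 0,"rz": 0,"claw": 1},{"dx": 0.11,"dy": 0.17,"dz": 0,"rx": 0,"ry": 0,"rz": -0.09,"claw": 1},{"dx": 0,"dy": 0,"dz": 0,"rx": 0,"ry": 0,"rz": -0.09,"claw": 1},{"dx": 0,"dy": 0,"dz": 0,"rx": 0,"ry": 0,"rz": -0.09,"claw": 1},{"dx": 0,"dy": 0,"dz": 0,"rx": 0,"ry": 0,"rz": -0.09,"claw": 1}]}}

```text
time_s: 15.5
ee_pos: [0.5078, 0.1328, 0.21]
eef_rot: [3.142, 0.0, 3.079]
force: [0.2, -0.3, -2.1]
grip_width: 0.0156
grip_force: 40.0
```

```bash
python3 - <<'E'
from h import *
rel(.508,.135,.13,178.2)
E
```

```text
t 15.5 pos [0.5078 0.1328 0.21  ] rpy [3.1415e+00 2.0000e-04 3.0788e+00] w 0.0156 gf 40.0 F [ 0.2 -0.3 -2.1] M [ 0.07 -0.14 -0.03] q6 -1.32
dx -0.000 dy 0.022 dz 0.800 rz -0.020
```

>>> {"name": "step_arm", "arguments": {"plan": [{"dx": 0,"dy": 0.02,"dz": 0.3,"rx": 0,"ry": 0,"rz": -0.02,"claw": 1},{"dx": 0,"dy": 0,"dz": 0.3,"rx": 0,"ry": 0,"rz": 0,"claw": 1},{"dx": 0,"dy": 0,"dz": 0.15,"rx": 0,"ry": 0,"rz": 0,"claw": 1},{"dx": 0,"dy": 0,"dz": 0,"rx": 0,"ry": 0,"rz": 0,"claw": 1},{"dx": 0,"dy": 0,"dz": 0,"rx": 0,"ry": 0,"rz": 0,"claw": 1}]}}

```text
time_s: 16.0
ee_pos: [0.5084, 0.1346, 0.1355]
eef_rot: [3.141, 0.001, 3.104]
force: [0.1, -0.0, -1.8]
grip_width: 0.0157
grip_force: 40.0
```

```bash
python3 - <<'E'
from h import *
from scipy.optimize import least_squares
rel(.508,.135,.1,178.2)
p=telemetry.get_obs()["ee_pos"]
def fitc(P,r,g):
    """centre of a disc of radius r best containing the edge points (hull)"""
    h=cv2.convexHull((P[:,:2]*1000).astype(np.float32))[:,0,:]/1000
    s=least_squares(lambda c:np.hypot(*(h-c).T)-r,g,loss="soft_l1",f_scale=.001)
    return s.x.round(4),len(P),np.abs(s.fun).mean().round(4)
for n in ("scene","top"):
    c=viewer.camera(n); W=world(c); z=W[...,2]; near=np.hypot(W[...,0]-.508,W[...,1]-.135)
    hsv=cv2.cvtColor(c["img"],cv2.COLOR_RGB2HSV)
    dz=p[2]-.0592+.038
    V=hsv[...,2]; 
    m=(near<.045)&(abs(z-dz)<.003)&(V<110); print(n,"disc",fitc(W[m],.038,[.508,.135]))
    m=(near<.052)&(abs(z-.06)<.003); print(n,"rim now",fitc(W[m],.046,[.508,.135]))
    if n=="scene":
        cv2.imwrite("pics/s4.png",cv2.resize(c["img"][150:270,280:440,::-1],None,fx=5,fy=5,interpolation=cv2.INTER_CUBIC))
for n in ("scene0","top0","top1"):
    W=np.load(n+".npz")["W"]; z=W[...,2]; near=np.hypot(W[...,0]-.508,W[...,1]-.135)
    m=(near<.052)&(abs(z-.06)<.003); print(n,"rim",fitc(W[m],.046,[.508,.135]))
E
```

```text
t 16.0 pos [0.5084 0.1346 0.1355] rpy [3.1414e+00 8.0000e-04 3.1038e+00] w 0.0157 gf 40.0 F [ 0.1 -0.  -1.8] M [ 0.07 -0.13  0.01] q6 -1.34
dx 0.004 dy 0.004 dz 0.355 rz -0.004
scene disc (array([0.5109, 0.1328]), 242, np.float64(0.0013))
scene rim now (array([0.5086, 0.1325]), 260, np.float64(0.0007))
top disc (array([0.5114, 0.1366]), 14, np.float64(0.0007))
top rim now (array([0.5092, 0.1373]), 111, np.float64(0.0012))
scene0 rim (array([0.5072, 0.1335]), 361, np.float64(0.0009))
top0 rim (array([0.5084, 0.1369]), 745, np.float64(0.0009))
top1 rim (array([0.5083, 0.1367]), 766, np.float64(0.0006))
```

View pics/s4.png

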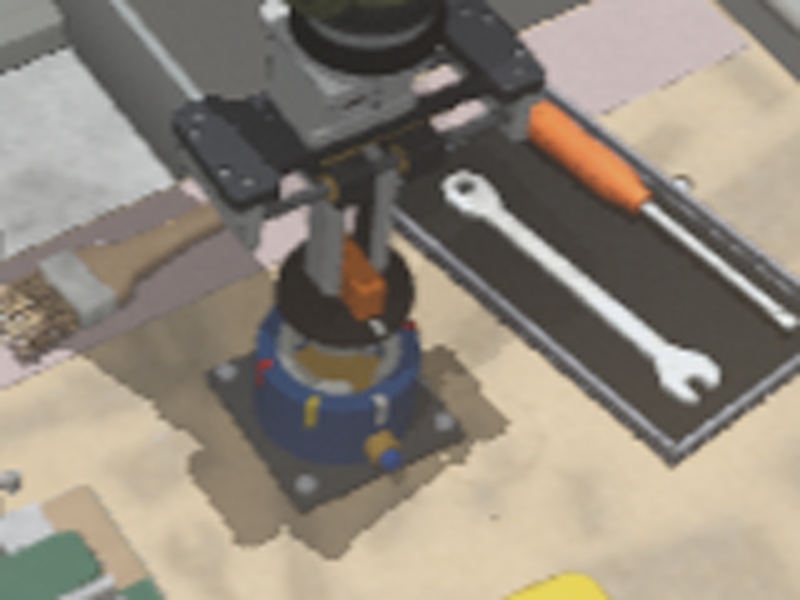

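The cap hangs just above the pot, bar toward the slot mark (s4 px 378,405). Both cameras agree it sits about 2.5 mm too far in +x. Correcting and lowering carefully.

>>> {"name": "step_arm", "arguments": {"plan": [{"dx": 0.025,"dy": 0,"dz": 0.1,"rx": 0,"ry": 0,"rz": -0.004,"claw": 1},{"dx": 0,"dy": 0,"dz": 0.1,"rx": 0,"ry": 0,"rz": 0,"claw": 1},{"dx": 0,"dy": 0,"dz": 0.05,"rx": 0,"ry": 0,"rz": 0,"claw": 1},{"dx": 0,"dy": 0,"dz": 0.03,"rx": 0,"ry": 0,"rz": 0,"claw": 1},{"dx": 0,"dy": 0,"dz": 0.03,"rx": 0,"ry": 0,"rz": 0,"claw": 1},{"dx": 0,"dy": 0,"dz": 0,"rx": 0,"ry": 0,"rz": 0,"claw": 1}]}}

```text
time_s: 16.7
ee_pos: [0.5055, 0.1346, 0.1031]
eef_rot: [-3.141, -0.0, 3.11]
force: [-0.2, -0.4, -2.0]
grip_width: 0.0157
grip_force: 40.0
```

```bash
python3 - <<'E'
from h import *
rel(.506,.1345,.0892,178.2)
E
```

```text
t 16.7 pos [0.5055 0.1346 0.1031] rpy [-3.1415e+00 -4.0000e-04  3.1101e+00] w 0.0157 gf 40.0 F [-0.2 -0.4 -2. ] M [ 0.08 -0.14  0.02] q6 -1.35
dx -0.005 dy -0.001 dz 0.139 rz -0.000
```

>>> {"name": "step_arm", "arguments": {"plan": [{"dx": 0,"dy": 0,"dz": 0.05,"rx": 0,"ry": 0,"rz": 0,"claw": 1},{"dx": 0,"dy": 0,"dz": 0.05,"rx": 0,"ry": 0,"rz": 0,"claw": 1},{"dx": 0,"dy": 0,"dz": 0.04,"rx": 0,"ry": 0,"rz": 0,"claw": 1},{"dx": 0,"dy": 0,"dz": 0.01,"rx": 0,"ry": 0,"rz": 0,"claw": 1},{"dx": 0,"dy": 0,"dz": 0,"rx": 0,"ry": 0,"rz": 0,"claw": 1},{"dx": 0,"dy": 0,"dz": 0,"rx": 0,"ry": 0,"rz": 0,"claw": 1}]}}

```text
time_s: 17.3
ee_pos: [0.5057, 0.1346, 0.0892]
eef_rot: [3.142, 0.0, 3.11]
force: [-4.9, -1.6, 10.9]
grip_width: 0.0156
grip_force: 40.0
```

```bash
python3 - <<'E'
from h import *
rel(.506,.1345,.0892,128.2)
E
```

```text
t 17.3 pos [0.5057 0.1346 0.0892] rpy [3.1415e+00 4.0000e-04 3.1102e+00] w 0.0156 gf 40.0 F [-4.9 -1.6 10.9] M [-0.19  0.83 -0.02] q6 -1.35
dx -0.003 dy -0.001 dz -0.000 rz 0.556
```

Fully home (firm bottom contact at the expected height). Turning clockwise 51°.

>>> {"name": "step_arm", "arguments": {"plan": [{"dx": 0,"dy": 0,"dz": 0,"rx": 0,"ry": 0,"rz": 0.05,"claw": 1},{"dx": 0,"dy": 0,"dz": 0,"rx": 0,"ry": 0,"rz": 0.06,"claw": 1},{"dx": 0,"dy": 0,"dz": 0,"rx": 0,"ry": 0,"rz": 0.06,"claw": 1},{"dx": 0,"dy": 0,"dz": 0,"rx": 0,"ry": 0,"rz": 0.06,"claw": 1},{"dx": 0,"dy": 0,"dz": 0,"rx": 0,"ry": 0,"rz": 0.06,"claw": 1},{"dx": 0,"dy": 0,"dz": 0,"rx": 0,"ry": 0,"rz": 0.06,"claw": 1},{"dx": 0,"dy": 0,"dz": 0,"rx": 0,"ry": 0,"rz": 0,"claw": 1}], "grip_force": 50}}

```text
time_s: 18.0
ee_pos: [0.5065, 0.1352, 0.0892]
eef_rot: [3.139, 0.002, 2.559]
force: [2.1, 4.6, 5.8]
grip_width: 0.0153
grip_force: 50.0
```

```bash
python3 - <<'E'
from h import *
rel(.506,.1345,.0892,127.2)
E
```

```text
t 18.0 pos [0.5065 0.1352 0.0892] rpy [3.1391e+00 1.7000e-03 2.5588e+00] w 0.0153 gf 50.0 F [2.1 4.6 5.8] M [ 0.87 -0.41  0.07] q6 -0.8
dx 0.000 dy -0.009 dz 0.000 rz 0.216
```

>>> {"name": "step_arm", "arguments": {"plan": [{"dx": 0,"dy": 0,"dz": 0,"rx": 0,"ry": 0,"rz": 0.06,"claw": 1},{"dx": 0,"dy": 0,"dz": 0,"rx": 0,"ry": 0,"rz": 0.06,"claw": 1},{"dx": 0,"dy": 0,"dz": 0,"rx": 0,"ry": 0,"rz": 0.06,"claw": 1},{"dx": 0,"dy": 0,"dz": 0,"rx": 0,"ry": 0,"rz": 0.036,"claw": 1},{"dx": 0,"dy": 0,"dz": 0,"rx": 0,"ry": 0,"rz": 0,"claw": 1},{"dx": 0,"dy": 0,"dz": 0,"rx": 0,"ry": 0,"rz": 0,"claw": 1},{"dx": 0,"dy": 0,"dz": 0,"rx": 0,"ry": 0,"rz": 0,"claw": 1},{"dx": 0,"dy": 0,"dz": 0,"rx": 0,"ry": 0,"rz": 0,"claw": 1},{"dx": 0,"dy": 0,"dz": 0,"rx": 0,"ry": 0,"rz": 0,"claw": 1},{"dx": 0,"dy": 0,"dz": 0,"rx": 0,"ry": 0,"rz": 0,"claw": 1}]}}

```text
time_s: 19.0
ee_pos: [0.5067, 0.1352, 0.0893]
eef_rot: [3.138, 0.001, 2.224]
force: [4.4, 4.0, 4.9]
grip_width: 0.0154
grip_force: 50.0
```

```bash
python3 - <<'E'
from h import *
rel(.506,.1345,.0892,127.2)
c=viewer.camera("scene"); cv2.imwrite("pics/s5.png",cv2.resize(c["img"][150:270,280:440,::-1],None,fx=5,fy=5,interpolation=cv2.INTER_CUBIC))
E
```

```text
t 19.0 pos [0.5067 0.1352 0.0893] rpy [3.1383e+00 9.0000e-04 2.2235e+00] w 0.0154 gf 50.0 F [4.4 4.  4.9] M [ 0.88 -0.82  0.07] q6 -0.46
dx -0.001 dy -0.010 dz 0.001 rz 0.002
```

View pics/s5.png

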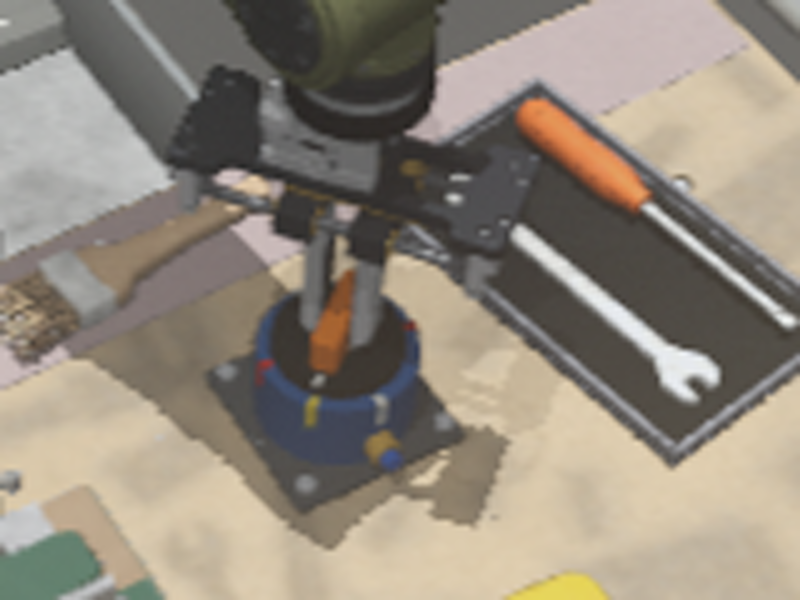

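The disc is flush in the rim and the cap's white mark (318,382) points at the yellow mark (312,408). The spanner is in place in the tray. Handing in.

```bash
python3 -c "
from station import hand_in
print(hand_in())"
```

```text
the job is handed in; nothing more can be done
None
```

I handed the job in at about 19 s: the spanner lies flat in the tray with its jaw at the blade end, and the cap is fully home, turned to the yellow marks and still gripped at 50 N. The hand-in gave no verdict, so this rests on the last camera view and arm readings.

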